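# Open the roll-top steriliser and load the trimmer

### The job

Put the hair trimmer into the roll-top UV steriliser using fingertips only: nothing is to be gripped or lifted. First press the steriliser's rocker switch off, so that nobody looks into a burning lamp; then push the tinted visor up by its grip lip, past its balance point, so that it rolls back and stays raised on its own. Last, push the trimmer along the loading shelf, fully in against the back wall, and leave the visor standing open and the oil bottle, green can and pomade pot beside it where they are.

Things in the scene. Friction and masses are not known exactly. Their poses are not given: they have to be found in the camera images.
- uv_box: Roll-top UV steriliser, fixed on the desk. Origin on the desk, straight below the visor's pivot line; x points from its open front to its back wall, y to its left, z up. White drum-shaped side walls (inner faces y = -115 and 115 mm, 182 mm high, from x = -95 mm back). At its front left a white switch console (x = -205 to -118 mm, y = 125 to 219 mm, 63 mm high); it all stands on 15 mm rubber feet.
- rocker_off_half (a point): Middle of the top face (red dot) of the near half of the black rocker switch on the console, 16 mm on the -x side (steriliser frame) of the rocker's axis. The rocker is 52 mm long along the steriliser's x, 30 mm wide; its middle stands 10 mm above the console top. This half is about 3 mm higher than the middle when on, 3 mm lower when off.
- rocker (a joint): Angle of the rocker: 0 = on (near half up, as at the start), 0.36 rad = off (near half fully down). It takes about 3 N on the red dot and stays where it is left.
- visor_lip (a point): Middle of the grip lip of the tinted visor: centre line of a 12 mm thick, 200 mm wide round bar along the steriliser's y, 133 mm from the pivot line. A 4 mm web joins it to the visor sheet (outer radius 109 mm): no gap. Visor shut: 102 mm in front of the pivot line, 170 mm above the desk (40 degrees up from level); free air below and before it. It moves with the visor.
- visor_pivot (a point): Middle of the visor's pivot line, 85 mm above the desk; the line runs along the steriliser's y.
- visor (a joint): Angle of the visor: 0 shut, 2.1 rad raised on its back stop; it turns about the pivot line, front going up, then back. Steel counterweights leave about 2 to 4 N to lift at the lip. Short of the balance point (about 1.0 rad) it falls shut; beyond, it sinks slowly back to the stop and stays (1 to 2 s). Push the lip to about 1.3 rad. The hinge is damped.
- shelf_front (a point): Middle of the front edge of the aluminium floor, on its top face, 19 mm above the desk, 205 mm in front of the pivot line. The floor is flat and level from here through the chamber to the back wall, so the trimmer slides all the way; folded side edges, 8 mm high, run along it 123 mm to either side.
- back_wall (a point): Middle of the front face of the chamber's flat back wall (top 70 mm above the desk; face 10 mm in front of the pivot line), 37 mm above the desk. Its normal is the steriliser's -x.
- trimmer: Cordless hair trimmer, 42 x 172 x 36 mm, 0.2 to 0.35 kg, lying across the loading shelf with its length (own y) nearly along the steriliser's y; origin under its middle, on the shelf floor 19 mm above the desk. Its flanks lie 20 mm either side of its own y axis, from y = -59 to 71 mm. Against the back wall its origin is 20 mm in front of that wall.
- oil_bottle: Small brown dropper bottle, 33 mm wide, 102 mm high, on the desk to the left of the steriliser, origin under its middle. To be left alone.
- green_can: Green can with a white cap, 54 mm wide, 208 mm high, on the desk left of the steriliser towards the wall, origin under its middle. To be left alone.
- pomade_b: White and red pomade pot, 68 mm wide, 43 mm high, on the desk to the right of the chamber, origin under its middle. To be left alone.
Not all that is in view belongs to the job. Leave any orange look-alike of the trimmer alone.

How it is judged:
By the outcome, as a careful person would: the job done as asked, in the order asked, and still so for the second after the job is handed in, with the robot touching nothing.
It also fails if it takes over 58 s, if anything falls off the work surface, if the arm or the gripper's body presses on something with over 40 N, if the wrist force passes 120 N, or if a joint passes its speed limit or range.

### The arm

A 6-joint arm with a two-finger parallel gripper is mounted at the origin on a cart in front of the work surface, level with it; the furniture and walls round the work are solid. World frame = base frame: x ahead of the robot, y to its left, z up, the work surface at z = 0. Lengths are in m, angles in rad, forces in N, time in s.
With the tool pointing down it reaches from about 0.35 to 0.8 m from the base axis. Payload 7.3 kg.
Tool frame: the origin (TCP) lies at the very end of the fingers, on their centre line; the grasp point (between the pads) lies 19 mm behind it (manip.tcp_to_grasp is the distance from the TCP to the grasp point, in m); z points along the fingers, y is the line along which they close (so a half turn about z gives the same grasp; the last joint's range is limited). The gripper opens to 85 mm and grips with 20 to 120 N. Pads are 22 mm wide; open, the fingers measure 114 mm over their backs; the gripper's body (76 mm by 85 mm) begins 54 mm behind the grasp point. The pads swing forward as they close: fully open they stand 13 mm farther back than shut.
Start: joints at [-1.496, 0.342, 1.524, -0, 1.275, -0.146], TCP at [0.115, -0.512, 0.231] pointing down, gripper open.
Joint ranges: [-2.53, 2.53], [-0.77, 2.02], [0.04, 2.7], [-1, 4.14], [0.28, 2.66], [-3.11, 3.11]. Speed limits (rad/s): [2.57, 2.57, 3.14, 3.14, 3.14, 3.14].

### API

Orientations are given as a unit quaternion [w, x, y, z].
In Python, from cell import monitor, read_camera, manip, finder gives the robot as it stands.
- The arm moves only by the shell command python3 -m handwheel 'ROWS' [FORCE]. ROWS is a JSON object of lists of equal length, an entry for each row: "fingers": the gripper's target within -1 to 1 (shut at 1, half-way at 0, fully open at -1); "dp": the shift along the world's x, y, z in mm, a list of three; "rotation": the turn, a rotation vector about the world's x, y, z in rad, a list of three. In form: {"fingers": [fingers, ...], "dp": [[dx, dy, dz], ...], "rotation": [[wx, wy, wz], ...]}. A call has exactly 5 rows; each row shifts and turns the commanded pose from where the row before left it; what a row does not reach is not made up. A row lasts 1/10 s, in which the tool goes at most 50 mm and 8.59 degrees, less where a joint would pass 70% of its speed; a pose out of reach is approached as far as the arm can. A call is refused whole if a number of a shift passes 50 or a number of a turn 0.15, either way. A call with a gripper value outside its range is refused whole. The fingers move at their own pace and stop on an object; FORCE is the grip in N (left out, the last holds). Time passes only in rows, so rows that do not move let the fingers close, or fill a call up. It gives the time, the measured TCP pose, the force, the opening and the grip force at its end, in the units of the state.
- monitor.observe(): the state, without advancing time (a new reading comes with each control period).
- read_camera(name): name is "scene" or "top"; returns a dict with "frame" (400x640x3 uint8, red, green, blue), "intrinsics" (3x3 intrinsics, pixels), "R" (3x3) and "t" (3): a world point X has camera coordinates R X + t. Camera axes: x right, y down, z forward; pixel columns grow to the right and rows downward; lengths in m; the calibration is good to about 2 mm. A picture is of the moment at which its call begins. There is no depth.
- manip.close_job(): hands the job in; it is judged then, once.
Trained networks look in a picture, given as the dict that the camera call returned (one of the last four; its "shot" number tells which), for a name from the list of things; names that differ only in an ending like _2 or _b are one class to them, and where a whole thing is asked for, a point or a joint stands for the part that bears it (a point fixed in the world has none). Each returns a list of dicts, best first, with "p" (0 to 1); they miss things now and then, are a little off and sometimes report something else, mostly with a low value. They report only what shows in the picture. A call takes as long as a camera call. They do not tell look-alikes from the thing itself.
- finder.find_in(picture, label): "centre" ([column, row] in pixels, amid what is visible of it).
The state is a dict: "time": time; "joint_positions": joint angles; "joint_vel": joint speeds; "joint_efforts": joint torques, N m; "position": TCP position; "tcp_rot": TCP orientation; "force": force on the tool from outside, world axes, zero at the start; "moment": the same for the moment, N m; "gripper_width": finger opening in m; "grasp_force": force on a finger pad.
Only numpy, scipy, OpenCV 4.12 (cv2) and the standard library are available. Lean on these libraries where they do the work, as an engineer would, in place of code of your own. Each camera call takes 0.05 s, during which the arm holds its last target. There are 200 camera calls.

## Working session

There is one attempt and no reset: what is moved stays moved. The work goes in short steps, Python scripts to look and compute and a shell command to move; the robot and the scene stay as the last step left them, time stands still between calls to the robot, and variables do not carry over. Pictures are saved under pics/ and viewed, at most 10 in all, crops included, and the job is handed in when it is done.

```bash
mkdir -p pics; cat > h.py <<'E'
import numpy as np, cv2
from cell import monitor, read_camera, manip, finder
def ray(p,uv):
    K=np.array(p["intrinsics"]);R=np.array(p["R"]);t=np.array(p["t"])
    d=R.T@np.linalg.solve(K,[uv[0],uv[1],1]);c=-R.T@t
    return c,d/np.linalg.norm(d)
def atz(p,uv,z):
    c,d=ray(p,uv);return c+d*(z-c[2])/d[2]
def tri(p,u,q,v):
    a,d=ray(p,u);b,e=ray(q,v)
    s=np.linalg.lstsq(np.c_[d,-e],b-a,rcond=None)[0]
    x,y=a+s[0]*d,b+s[1]*e
    return (x+y)/2,np.linalg.norm(x-y)
def proj(p,X):
    c=np.array(p["R"])@np.array(X)+np.array(p["t"]);u=np.array(p["intrinsics"])@c;return u[:2]/u[2]
def save(p,n,box=None,s=1):
    f=p["frame"] if box is None else p["frame"][box[1]:box[3],box[0]:box[2]]
    cv2.imwrite(n,cv2.resize(f[:,:,::-1],None,fx=s,fy=s,interpolation=cv2.INTER_CUBIC))
E
python3 - <<'E'
from h import *
np.set_printoptions(precision=4,suppress=True)
a=read_camera("scene");b=read_camera("top")
save(a,"pics/s0.png");save(b,"pics/t0.png")
for n in ["uv_box","rocker_off_half","visor_lip","trimmer","oil_bottle","green_can","pomade_b","shelf_front"]:
    for m,p in (("s",a),("t",b)):
        try: print(n,m,[(np.round(r["centre"]),round(r["p"],2)) for r in finder.find_in(p,n)][:3])
        except Exception as e: print(n,e)
for p in (a,b): print(ray(p,(320,200)))
print(monitor.observe())
E
```

```text
uv_box s [(array([341., 213.]), 0.77)]
uv_box t [(array([324., 180.]), 0.55)]
rocker_off_half s [(array([261., 237.]), 0.48)]
rocker_off_half t [(array([248., 213.]), 0.69), (array([247., 170.]), 0.57), (array([331., 175.]), 0.25)]
visor_lip s [(array([343., 192.]), 0.58)]
visor_lip t [(array([325., 173.]), 0.57)]
trimmer s [(array([427., 266.]), 0.96), (array([328., 237.]), 0.79)]
trimmer t [(array([324., 228.]), 0.92), (array([419., 293.]), 0.55)]
oil_bottle s [(array([249., 221.]), 0.74)]
oil_bottle t [(array([246., 167.]), 0.81)]
green_can s [(array([251., 187.]), 0.88)]
green_can t [(array([256., 126.]), 0.57)]
pomade_b s [(array([386., 208.]), 0.55)]
pomade_b t [(array([419., 193.]), 0.84)]
shelf_front s [(array([340., 219.]), 0.73)]
shelf_front t [(array([319., 179.]), 0.63)]
(array([-0.2977,  0.0662,  1.0585]), array([ 0.6412, -0.2311, -0.7318]))
(array([ 0.3879, -0.2265,  0.9439]), array([ 0.1323,  0.0155, -0.9911]))
{'time': 0.9, 'joint_positions': array([-1.496 ,  0.342 ,  1.5241, -0.    ,  1.2754, -0.146 ]), 'joint_vel': array([0.0004, 0.0002, 0.0006, 0.0001, 0.0008, 0.0004]), 'joint_efforts': array([ -0.0009, -43.3554, -24.6275,  -0.0003,   0.0003,   0.    ]), 'position': array([ 0.115 , -0.5122,  0.2313]), 'tcp_rot': array([ 0.    ,  0.9939,  0.1102, -0.    ]), 'force': array([-0.6085,  0.1881,  0.816 ]), 'moment': array([-0.0436, -0.0209,  0.034 ]), 'grasp_force': 0.0, 'gripper_width': 0.08518189949063469}
```

View pics/s0.png

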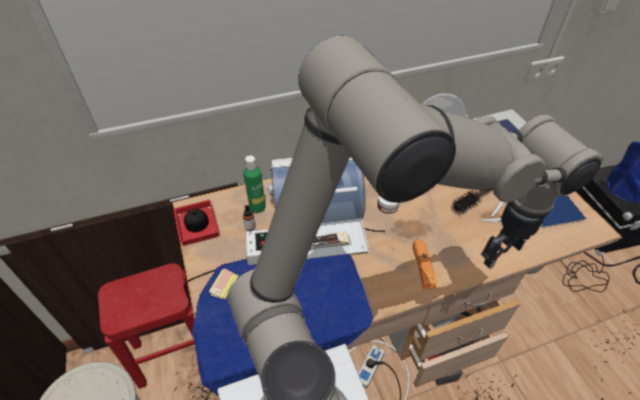

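View pics/t0.png

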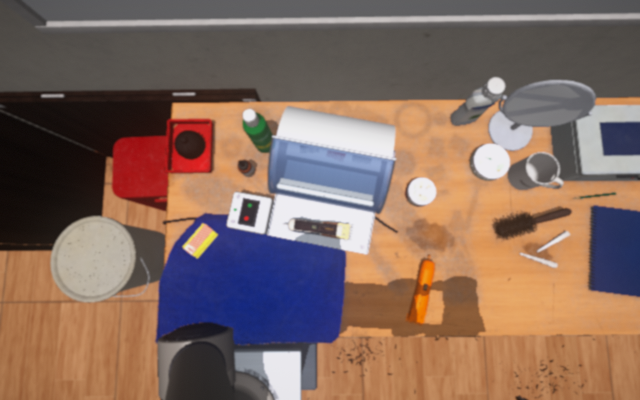

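The top view shows the steriliser at about (330,170) and the black trimmer on its shelf at (320,228). The orange look-alike is at (423,290) on the desk. The black one, lying across the shelf, fits the description. I'll enlarge it to confirm and to pick out the shelf corners.

```bash
python3 - <<'E'
from h import *
b=read_camera("top")
save(b,"pics/t1.png",(220,100,410,260),4.2)
E
```

```text
(no output)
```

View pics/t1.png

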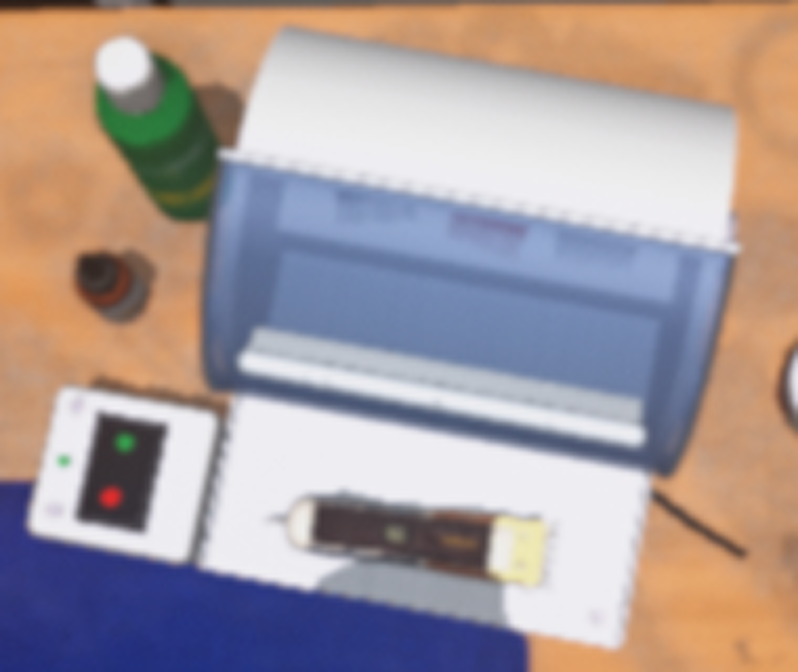

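```bash
cat > fit.py <<'E'
from h import *
from scipy.optimize import least_squares
np.set_printoptions(precision=4,suppress=True)
b=read_camera("top");a=read_camera("scene")
px=lambda u,v:np.array([220+(u+.5)/4.2-.5,100+(v+.5)/4.2-.5])
obs=[((-.205,.123,.027),(199,568)),((-.205,-.123,.027),(620,645)),((-.102,.1,.17),(243,362)),((-.102,-.1,.17),(642,436))]
def T(q,P): c,s=np.cos(q[2]),np.sin(q[2]); return np.array([q[0]+c*P[0]-s*P[1],q[1]+s*P[0]+c*P[1],P[2]])
def inv(q,X): c,s=np.cos(q[2]),np.sin(q[2]);d=np.array(X[:2])-q[:2];return np.array([c*d[0]+s*d[1],-s*d[0]+c*d[1]])
def F(q): return np.concatenate([proj(b,T(q,P))-px(*u) for P,u in obs])
r=least_squares(F,[.7,-.25,-.1]);q=r.x
if __name__=="__main__":
    print(q,F(q))
    for z in(.063,.078):print("console",z,[inv(q,atz(b,px(*u),z)) for u in((30,533),(190,562),(218,410),(62,387))])
    for z in(.076,.091):X=atz(b,px(111,497),z);print("red",z,X,inv(q,X),proj(a,X))
    for z in (.037,.055):
        for u in((290,520),(545,555),(345,495),(490,515),(345,548),(490,578)):X=atz(b,px(*u),z);print("trim",z,X,inv(q,X))
    for n,P in(("lip",(-.102,0,.17)),("piv",(0,0,.085)),("front",(-.205,0,.019)),("back",(-.01,0,.037))):print(n,T(q,P))
    for n,u in (("oil",(110,285)),("can",(150,130))): X=atz(b,px(*u),.05 if n=="oil" else .1);print(n,X,inv(q,X))
    save(a,"pics/s1.png",(230,150,400,260),4.5)
E
python3 fit.py
```

```text
[ 0.603  -0.2439 -0.1953] [ 0.5556  0.0709 -0.149   0.493   0.2635 -0.0778 -0.606  -0.3888]
console 0.063 [array([-0.2037,  0.2157]), array([-0.2031,  0.1241]), array([-0.1163,  0.1262]), array([-0.1196,  0.216 ])]
console 0.078 [array([-0.2039,  0.2116]), array([-0.2033,  0.1216]), array([-0.118 ,  0.1236]), array([-0.1212,  0.2119])]
red 0.076 [ 0.4636 -0.0406  0.076 ] [-0.1762  0.1724] [262.4798 243.4463]
red 0.091 [ 0.4623 -0.0438  0.091 ] [-0.1769  0.1689] [263.2325 240.1141]
trim 0.037 [ 0.4525 -0.1359  0.037 ] [-0.1686  0.0768]
trim 0.037 [ 0.4308 -0.2824  0.037 ] [-0.1614 -0.0712]
trim 0.037 [ 0.4666 -0.1676  0.037 ] [-0.1486  0.0483]
trim 0.037 [ 0.4541 -0.2512  0.037 ] [-0.1446 -0.0361]
trim 0.037 [ 0.4361 -0.1676  0.037 ] [-0.1786  0.0425]
trim 0.037 [ 0.418  -0.2507  0.037 ] [-0.1801 -0.0425]
trim 0.055 [ 0.4512 -0.1377  0.055 ] [-0.1695  0.0747]
trim 0.055 [ 0.43   -0.2813  0.055 ] [-0.1625 -0.0703]
trim 0.055 [ 0.4651 -0.1688  0.055 ] [-0.1499  0.0469]
trim 0.055 [ 0.4528 -0.2507  0.055 ] [-0.146  -0.0359]
trim 0.055 [ 0.4351 -0.1687  0.055 ] [-0.1793  0.0411]
trim 0.055 [ 0.4174 -0.2502  0.055 ] [-0.1808 -0.0422]
lip [ 0.5029 -0.2241  0.17  ]
piv [ 0.603  -0.2439  0.085 ]
front [ 0.4019 -0.2041  0.019 ]
back [ 0.5932 -0.2419  0.037 ]
oil [ 0.5893 -0.0321  0.05  ] [-0.0545  0.2051]
can [ 0.666  -0.0635  0.1   ] [0.0268 0.1891]
```

View pics/s1.png

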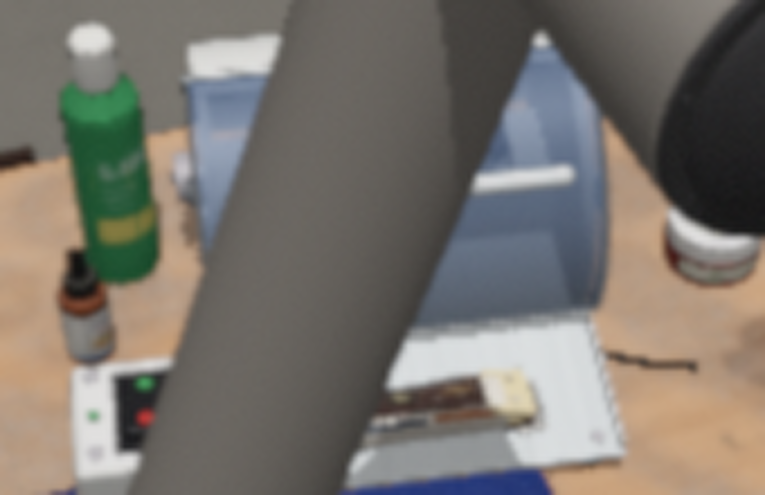

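The fit is good to about 2 mm: the steriliser is at (0.603, -0.244) with yaw -0.195, and the red dot is at (0.464, -0.041, 0.076). The trimmer's middle is at local x of about -0.165, lying straight. I'm moving over the rocker.

```bash
python3 -m handwheel '{"fingers":[1,1,1,1,1],"dp":[[23,31.5,0],[23,31.5,0],[23,31.5,0],[23,31.5,0],[23,31.5,0]],"rotation":[[0,0,-0.083],[0,0,-0.083],[0,0,-0.083],[0,0,-0.083],[0,0,-0.084]]}' 30
python3 -m handwheel '{"fingers":[1,1,1,1,1],"dp":[[23,31.5,0],[23,31.5,0],[23,31.5,0],[23,31.5,0],[23,31.5,0]],"rotation":[[0,0,0],[0,0,0],[0,0,0],[0,0,0],[0,0,0]]}'
python3 -m handwheel '{"fingers":[1,1,1,1,1],"dp":[[23,31.5,-20],[23,31.5,-20],[23,31.5,-20],[23,31.5,-30],[23,31.5,-30]],"rotation":[[0,0,0],[0,0,0],[0,0,0],[0,0,0],[0,0,0]]}'
```

```text
time: 1.55
position: [0.2307, -0.3535, 0.2314]
tcp_rot: [0.0, 0.995, -0.099, 0.0]
force: [1.0, -0.0, 0.6]
gripper_width: 0.0124
grasp_force: 0.0
time: 2.05
position: [0.3458, -0.1959, 0.2316]
tcp_rot: [0.0, 0.995, -0.098, 0.0]
force: [1.7, -0.6, 0.4]
gripper_width: -0.0003
grasp_force: 0.0
time: 2.55
position: [0.4612, -0.0384, 0.1107]
tcp_rot: [0.0, 0.995, -0.097, 0.001]
force: [0.9, 0.0, -0.6]
gripper_width: -0.0001
grasp_force: 0.0
```

```bash
python3 -m handwheel '{"fingers":[1,1,1,1,1],"dp":[[-1,-2,-12],[0,0,-12],[0,0,-8],[0,0,-4],[0,0,-2]],"rotation":[[0,0,0],[0,0,0],[0,0,0],[0,0,0],[0,0,0]]}'
python3 -m handwheel '{"fingers":[1,1,1,1,1],"dp":[[0,0,-1],[0,0,-1],[0,0,-0.5],[0,0,0],[0,0,0]],"rotation":[[0,0,0],[0,0,0],[0,0,0],[0,0,0],[0,0,0]]}'
```

```text
time: 3.05
position: [0.4587, -0.0418, 0.0734]
tcp_rot: [-0.0, 0.995, -0.098, -0.0]
force: [-1.9, 0.8, 2.0]
gripper_width: -0.0
grasp_force: 1.4
time: 3.55
position: [0.4587, -0.0419, 0.071]
tcp_rot: [0.0, 0.995, -0.097, -0.0]
force: [-4.2, 0.6, 3.5]
gripper_width: 0.0006
grasp_force: 2.4
```

```bash
python3 -m handwheel '{"fingers":[1,1,1,1,1],"dp":[[0,0,-0.5],[0,0,-0.5],[0,0,-0.5],[0,0,-0.5],[0,0,0]],"rotation":[[0,0,0],[0,0,0],[0,0,0],[0,0,0],[0,0,0]]}'

```

```text
time: 4.05
position: [0.4588, -0.0419, 0.07]
tcp_rot: [0.0, 0.995, -0.097, 0.0]
force: [-9.5, 0.8, 19.3]
gripper_width: -0.0001
grasp_force: 10.3
```

The press ended at 19 N against the stop, so the rocker should be off. I'll retreat, tilt the tool and go in front of the lip, then check the switch in a picture.

```bash
python3 -m handwheel '{"fingers":[1,1,1,1,1],"dp":[[0,0,20],[0,0,30],[-6,-5,17],[-6,-20,0],[0,-30,0]],"rotation":[[0,0,0],[0,0,0],[-0.02,-0.102,0],[-0.02,-0.102,0],[-0.02,-0.102,0]]}'
python3 -m handwheel '{"fingers":[1,1,1,1,1],"dp":[[0,-40,0],[0,-40,0],[10,-41,0],[14,0,0],[0,0,0]],"rotation":[[-0.02,-0.102,0],[-0.02,-0.102,0],[0,0,0],[0,0,0],[0,0,0]]}'
python3 - <<'E'
from fit import *
s=monitor.observe();print(s["position"],s["tcp_rot"],inv(q,s["position"]),proj(b,s["position"]))
save(b,"pics/t2.png",(220,100,410,260),4.2)
E
```

```text
time: 4.55
position: [0.4477, -0.097, 0.1371]
tcp_rot: [0.016, 0.983, -0.095, 0.158]
force: [-0.1, 0.9, 0.4]
gripper_width: 0.0002
grasp_force: 0.0
time: 5.05
position: [0.4748, -0.1838, 0.1354]
tcp_rot: [0.013, 0.971, -0.093, 0.218]
force: [-0.1, 0.6, -0.6]
gripper_width: 0.0
grasp_force: 0.0
[ 0.4733 -0.1813  0.1347] [ 0.0116  0.9719 -0.0916  0.2166] [-0.1394  0.0362] [305.1138 210.486 ]
```

View pics/t2.png

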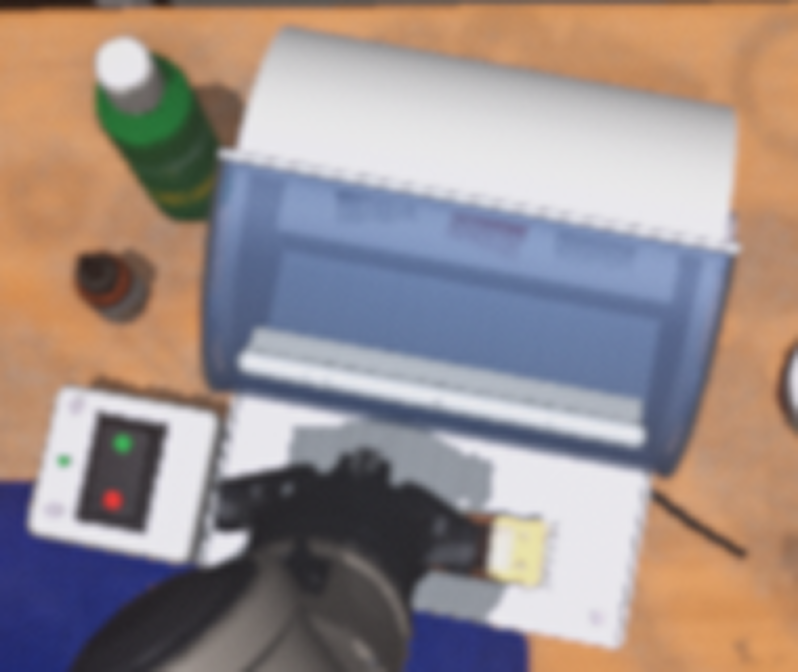

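The rocker now tilts away from the red dot: the dot is at (113,500) and green at (122,442), each shifted as expected for the off position. The fingers are in front of the lip, so I'll work out the arc.

```bash
cat > arc.py <<'E'
from fit import *
s=monitor.observe();p=np.array(s["position"])
def tcp(th,k):
    A=np.radians(40)+th; t=np.radians(25.4)*(1-k); e=12-2*k
    L=np.array([-133*np.cos(A),85+133*np.sin(A)])
    u=np.array([-np.sin(t),np.cos(t)]);n=np.array([np.cos(t),np.sin(t)])
    v=(L-e*u-17*n)/1000
    return T(q,(v[0],0,v[1]))
W=[tcp(1.35*i/15,i/15) for i in range(16)]
print("approach",(W[0]-p)*1000)
for i in range(15):print(i,np.round((W[i+1]-W[i])*1000,1))
E
python3 arc.py
```

```text
approach [ 20.0785 -41.5483  17.6207]
0 [ 7.4 -1.5  9.2]
1 [ 8.1 -1.6  8.5]
2 [ 8.8 -1.7  7.7]
3 [ 9.4 -1.9  6.8]
4 [10.  -2.   5.9]
5 [10.4 -2.1  4.9]
6 [10.8 -2.1  3.9]
7 [11.1 -2.2  2.9]
8 [11.2 -2.2  1.8]
9 [11.3 -2.2  0.8]
10 [11.3 -2.2 -0.3]
11 [11.2 -2.2 -1.3]
12 [11.  -2.2 -2.4]
13 [10.7 -2.1 -3.4]
14 [10.4 -2.  -4.4]
```

```bash
python3 -m handwheel '{"fingers":[1,1,1,1,1],"dp":[[0,-36,0],[7,-2,6],[7,-2,6],[6,-1.5,5],[0,0,0]],"rotation":[[0,0,0],[0,0,0],[0,0,0],[0,0,0],[0,0,0]]}'
python3 -m handwheel '{"fingers":[1,1,1,1,1],"dp":[[7.4,-1.5,9.2],[8.1,-1.6,8.5],[8.8,-1.7,7.7],[9.4,-1.9,6.8],[10,-2,5.9]],"rotation":[[0.006,0.029,0],[0.006,0.029,0],[0.006,0.029,0],[0.006,0.029,0],[0.006,0.029,0]]}'
```

```text
time: 5.75
position: [0.4938, -0.2224, 0.1524]
tcp_rot: [0.012, 0.972, -0.091, 0.217]
force: [-0.1, -0.0, -0.4]
gripper_width: -0.0003
grasp_force: 0.0
time: 6.25
position: [0.5361, -0.2304, 0.1897]
tcp_rot: [0.003, 0.985, -0.093, 0.142]
force: [-4.2, 2.4, 1.0]
gripper_width: 0.0003
grasp_force: 1.6
```

```bash
python3 -m handwheel '{"fingers":[1,1,1,1,1],"dp":[[10.4,-2.1,4.9],[10.8,-2.1,3.9],[11.1,-2.2,2.9],[11.2,-2.2,1.8],[11.3,-2.2,0.8]],"rotation":[[0.006,0.029,0],[0.006,0.029,0],[0.006,0.029,0],[0.006,0.029,0],[0.006,0.029,0]]}'
python3 -m handwheel '{"fingers":[1,1,1,1,1],"dp":[[11.3,-2.2,-0.3],[11.2,-2.2,-1.3],[11,-2.2,-2.4],[10.7,-2.1,-3.4],[10.4,-2,-4.4]],"rotation":[[0.006,0.029,0],[0.006,0.029,0],[0.006,0.029,0],[0.006,0.029,0],[0.006,0.029,0]]}'
```

```text
time: 6.75
position: [0.5917, -0.2417, 0.2042]
tcp_rot: [-0.005, 0.993, -0.095, 0.07]
force: [-2.2, -0.9, 0.7]
gripper_width: -0.0001
grasp_force: 0.8
time: 7.25
position: [0.6467, -0.2524, 0.1922]
tcp_rot: [-0.013, 0.995, -0.096, -0.003]
force: [-0.1, -0.4, 0.7]
gripper_width: -0.0005
grasp_force: 0.3
```

```bash
python3 -m handwheel '{"fingers":[1,1,1,1,1],"dp":[[-10,2,15],[-40,8,15],[-45,9,0],[-45,9,0],[-45,9,0]],"rotation":[[0,0,0],[0,0,0],[0,0,0],[0,0,0],[0,0,0]]}'
python3 -m handwheel '{"fingers":[-1,-1,-1,-1,-1],"dp":[[-45,9,0],[-45,9,-20],[0,0,-20],[0,0,-20],[0,0,0]],"rotation":[[0,0,0],[-0.015,-0.075,0],[-0.015,-0.075,0],[-0.015,-0.075,0],[-0.015,-0.075,0]]}'
python3 - <<'E'
from fit import *
s=monitor.observe();print(s["position"],s["tcp_rot"],s["gripper_width"],inv(q,s["position"]))
save(b,"pics/t3.png",(220,90,410,260),4)
E
```

```text
time: 7.75
position: [0.4589, -0.2148, 0.2232]
tcp_rot: [-0.012, 0.995, -0.096, -0.002]
force: [0.7, -0.5, 0.7]
gripper_width: 0.0001
grasp_force: 0.0
time: 8.25
position: [0.3695, -0.1964, 0.1615]
tcp_rot: [0.003, 0.984, -0.094, 0.15]
force: [0.1, 1.5, 1.1]
gripper_width: 0.0718
grasp_force: 0.0
[ 0.3693 -0.1965  0.1623] [ 0.0029  0.9843 -0.0946  0.1492] 0.08408871236464742 [-0.2385  0.0011]
```

View pics/t3.png

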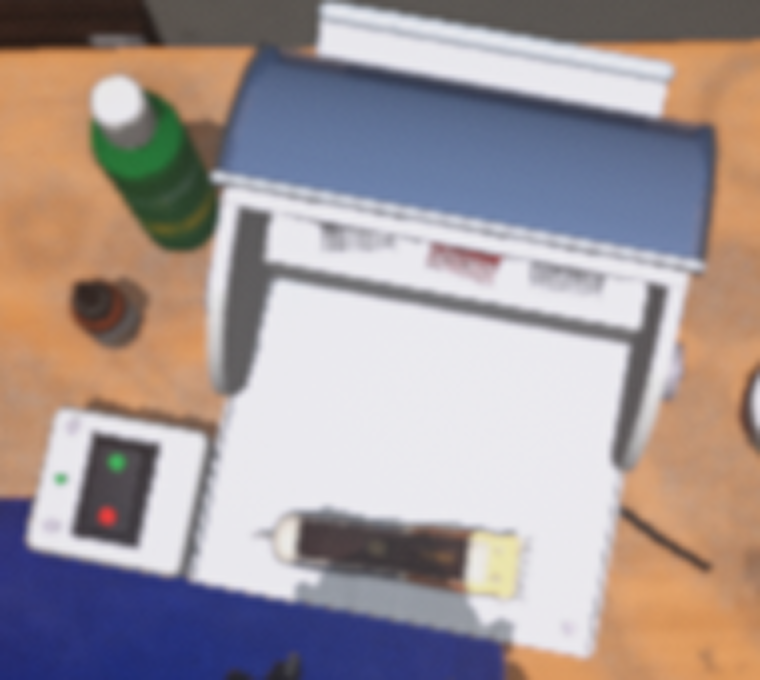

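The visor stands raised on its stop, with the blue sheet at rows 60–260, and the shelf is clear. The trimmer is untouched at about (395,545) in the crop. I'll lower the tool in front of the shelf and push.

```bash
python3 -m handwheel '{"fingers":[-1,-1,-1,-1,-1],"dp":[[0,0,-40],[0,0,-40],[0,0,-36],[0,0,-20],[0,0,0]],"rotation":[[0,0,0],[0,0,0],[0,0,0],[0,0,0],[0,0,0]]}'
python3 -m handwheel '{"fingers":[-1,-1,-1,-1,-1],"dp":[[9.8,-1.9,0],[9.8,-1.9,0],[9.8,-1.9,0],[7.8,-1.5,0],[7.8,-1.5,0]],"rotation":[[0,0,0],[0,0,0],[0,0,0],[0,0,0],[0,0,0]]}'
python3 -m handwheel '{"fingers":[-1,-1,-1,-1,-1],"dp":[[6,-1.2,0],[6,-1.2,0],[6,-1.2,0],[6,-1.2,0],[6,-1.2,0]],"rotation":[[0,0,0],[0,0,0],[0,0,0],[0,0,0],[0,0,0]]}'
```

```text
time: 8.85
position: [0.3713, -0.197, 0.0251]
tcp_rot: [0.001, 0.985, -0.094, 0.148]
force: [-0.2, -0.3, 0.5]
gripper_width: 0.0855
grasp_force: 0.0
time: 9.35
position: [0.4182, -0.2074, 0.0286]
tcp_rot: [0.004, 0.984, -0.093, 0.15]
force: [0.1, 0.3, -0.6]
gripper_width: 0.0853
grasp_force: 0.0
time: 9.85
position: [0.4469, -0.2128, 0.028]
tcp_rot: [0.003, 0.984, -0.094, 0.15]
force: [-5.6, 2.1, 8.3]
gripper_width: 0.0855
grasp_force: 4.9
```

```bash
python3 - <<'E'
from fit import *
s=monitor.observe();print(s["position"],s["force"],inv(q,s["position"]))
print([(r["centre"],r["p"]) for r in finder.find_in(b,"trimmer")])
save(b,"pics/t4.png",(260,170,400,270),5.5)
E
```

```text
[ 0.4476 -0.2132  0.028 ] [-1.7186 -0.1108  2.3793] [-0.1584 -0.    ]
[([325.3, 216.0], 0.77), ([419.7, 292.1], 0.61)]
```

View pics/t4.png

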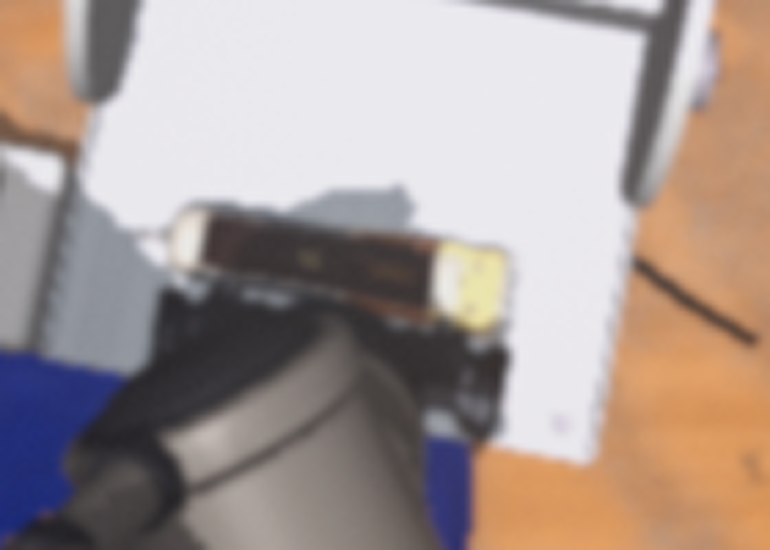

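The trimmer moves ahead of the fingers and is squaring up. The upward 8 N suggests the tips bear on its rounded upper flank, so I'll back off, lower 7 mm and go on.

```bash
python3 -m handwheel '{"fingers":[-1,-1,-1,-1,-1],"dp":[[-9.8,1.9,0],[0,0,-4],[0,0,-3.5],[4.9,-1,0],[4.9,-1,0]],"rotation":[[0,0,0],[0,0,0],[0,0,0],[0,0,0],[0,0,0]]}'
python3 -m handwheel '{"fingers":[-1,-1,-1,-1,-1],"dp":[[6,-1.2,0],[6,-1.2,0],[6,-1.2,0],[6,-1.2,0],[6,-1.2,0]],"rotation":[[0,0,0],[0,0,0],[0,0,0],[0,0,0],[0,0,0]]}'
```

```text
time: 10.5
position: [0.447, -0.2131, 0.0189]
tcp_rot: [0.003, 0.984, -0.094, 0.149]
force: [-1.8, 0.6, 1.6]
gripper_width: 0.0853
grasp_force: 1.0
time: 11.0
position: [0.477, -0.219, 0.0191]
tcp_rot: [0.003, 0.984, -0.094, 0.149]
force: [-2.2, 0.5, 0.3]
gripper_width: 0.0852
grasp_force: 1.0
```

```bash
python3 -m handwheel '{"fingers":[-1,-1,-1,-1,-1],"dp":[[6,-1.2,0],[6,-1.2,0],[6,-1.2,0],[6,-1.2,0],[6,-1.2,0]],"rotation":[[0,0,0],[0,0,0],[0,0,0],[0,0,0],[0,0,0]]}'
python3 -m handwheel '{"fingers":[-1,-1,-1,-1,-1],"dp":[[6,-1.2,0],[6,-1.2,0],[6,-1.2,0],[5,-1,0],[3,-0.6,0]],"rotation":[[0,0,0],[0,0,0],[0,0,0],[0,0,0],[0,0,0]]}'
```

```text
time: 11.5
position: [0.507, -0.225, 0.0191]
tcp_rot: [0.003, 0.984, -0.094, 0.149]
force: [-1.5, 0.2, 0.5]
gripper_width: 0.0854
grasp_force: 1.0
time: 12.0
position: [0.5331, -0.2303, 0.0191]
tcp_rot: [0.003, 0.984, -0.094, 0.149]
force: [-2.1, 0.3, 1.8]
gripper_width: 0.0857
grasp_force: 1.0
```

```bash
python3 -m handwheel '{"fingers":[-1,-1,-1,-1,-1],"dp":[[2,-0.4,0],[2,-0.4,0],[2,-0.4,0],[2,-0.4,0],[2,-0.4,0]],"rotation":[[0,0,0],[0,0,0],[0,0,0],[0,0,0],[0,0,0]]}'
python3 -m handwheel '{"fingers":[-1,-1,-1,-1,-1],"dp":[[1,-0.2,0],[1,-0.2,0],[1,-0.2,0],[1,-0.2,0],[0,0,0]],"rotation":[[0,0,0],[0,0,0],[0,0,0],[0,0,0],[0,0,0]]}'
```

```text
time: 12.5
position: [0.5426, -0.2322, 0.0191]
tcp_rot: [0.003, 0.984, -0.094, 0.149]
force: [-1.3, 0.1, 0.5]
gripper_width: 0.0855
grasp_force: 1.0
time: 13.0
position: [0.5466, -0.233, 0.0191]
tcp_rot: [0.003, 0.984, -0.094, 0.149]
force: [-0.9, 0.1, 0.6]
gripper_width: 0.0853
grasp_force: 0.7
```

```bash
python3 -m handwheel '{"fingers":[-1,-1,-1,-1,-1],"dp":[[1,-0.2,0],[1,-0.2,0],[1,-0.2,0],[1,-0.2,0],[0,0,0]],"rotation":[[0,0,0],[0,0,0],[0,0,0],[0,0,0],[0,0,0]]}'
python3 - <<'E'
from fit import *
s=monitor.observe();print(s["position"],s["force"],inv(q,s["position"]))
save(b,"pics/t5.png",(260,110,400,230),5)
E
```

```text
time: 13.5
position: [0.5507, -0.2338, 0.0191]
tcp_rot: [0.003, 0.984, -0.094, 0.149]
force: [-0.5, 0.0, 0.6]
gripper_width: 0.0854
grasp_force: 0.6
[ 0.5506 -0.2338  0.0191] [-1.4145 -0.3822 -0.0249] [-0.0533 -0.0003]
```

View pics/t5.png

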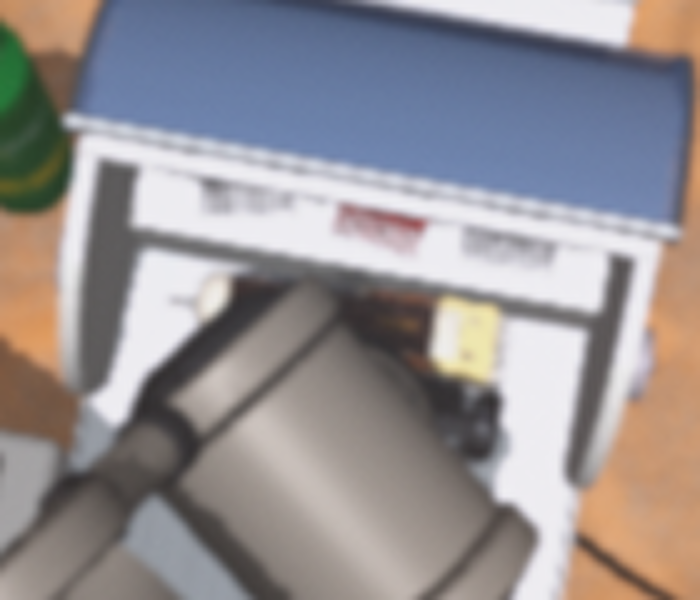

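The trimmer is close to the back wall, whose base line runs from about (140,235) to (590,320), but there is no force rise yet. I'll keep pushing slowly.

```bash
python3 -m handwheel '{"fingers":[-1,-1,-1,-1,-1],"dp":[[1,-0.2,0],[1,-0.2,0],[1,-0.2,0],[1,-0.2,0],[0,0,0]],"rotation":[[0,0,0],[0,0,0],[0,0,0],[0,0,0],[0,0,0]]}'
python3 -m handwheel '{"fingers":[-1,-1,-1,-1,-1],"dp":[[1,-0.2,0],[1,-0.2,0],[1,-0.2,0],[1,-0.2,0],[0,0,0]],"rotation":[[0,0,0],[0,0,0],[0,0,0],[0,0,0],[0,0,0]]}'
```

```text
time: 14.1
position: [0.5518, -0.2335, 0.0184]
tcp_rot: [0.002, 0.985, -0.094, 0.147]
force: [-14.9, 1.3, 8.8]
gripper_width: 0.0853
grasp_force: 8.7
time: 14.6
position: [0.5524, -0.2334, 0.018]
tcp_rot: [0.0, 0.985, -0.095, 0.144]
force: [-35.2, 1.5, 23.1]
gripper_width: 0.0851
grasp_force: 19.8
```

The force rose to 35 N, so it is firm against the wall. I'll withdraw straight back, then up, and look.

```bash
python3 -m handwheel '{"fingers":[-1,-1,-1,-1,-1],"dp":[[-5,1,0],[-8,1.6,0],[-20,4,2],[-30,6,4],[-35,7,4]],"rotation":[[0,0,0],[0,0,0],[0,0,0],[0,0,0],[0,0,0]]}'
python3 -m handwheel '{"fingers":[-1,-1,-1,-1,-1],"dp":[[-40,8,10],[-40,8,30],[0,-20,40],[-10,-35,20],[-15,-40,0]],"rotation":[[0,0,0],[0,0,0],[0,0,0],[0,0,0],[0,0,0]]}'
python3 -m handwheel '{"fingers":[-1,-1,-1,-1,-1],"dp":[[-15,-40,10],[-15,-40,0],[-10,-40,0],[0,0,0],[0,0,0]],"rotation":[[0,0,0],[0,0,0],[0,0,0],[0,0,0],[0,0,0]]}'
python3 - <<'E'
from fit import *
s=monitor.observe();print(s["position"],s["force"])
for y in(.086,-.086):print([ (proj(b,T(q,(x,y,.055)))-[220,90])*4 for x in(-.051,-.010)])
save(b,"pics/t6.png",(220,90,410,240),4)
E
```

```text
time: 15.1
position: [0.4604, -0.216, 0.0294]
tcp_rot: [0.004, 0.984, -0.093, 0.15]
force: [-1.2, -0.7, 0.8]
gripper_width: 0.0855
grasp_force: 0.0
time: 15.6
position: [0.3572, -0.2973, 0.1325]
tcp_rot: [0.006, 0.984, -0.092, 0.152]
force: [0.7, -0.5, -0.2]
gripper_width: 0.0852
grasp_force: 0.0
time: 16.1
position: [0.3157, -0.4153, 0.1384]
tcp_rot: [0.003, 0.984, -0.095, 0.149]
force: [0.6, -0.5, 0.1]
gripper_width: 0.0856
grasp_force: 0.0
[ 0.3162 -0.4137  0.1385] [-0.2464 -0.4959  0.0079]
[array([294.9975, 337.6454]), array([308.1307, 272.6311])]
[array([575.5572, 388.8762]), array([586.9973, 323.134 ])]
```

View pics/t6.png

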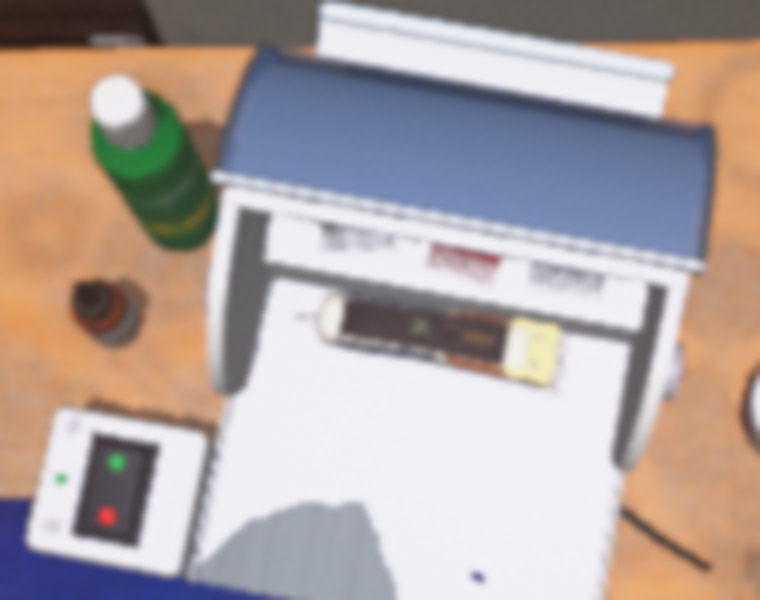

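The trimmer lies parallel against the back wall: its near edge runs from (345,347) to (505,378), as predicted. The visor is up and the neighbours are unmoved, so I'm handing in.

```bash
python3 -c "
from cell import manip
print(manip.close_job())"
```

```text
the job is handed in; nothing more can be done
None
```

The job is handed in at about 16 s of the 58 s allowed: I pressed the rocker off, raised the visor so it stays open, and pushed the trimmer against the back wall, and the oil bottle and green can look unmoved in the last picture (the pomade pot was mostly out of frame, but the arm never went near it).

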